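Lock the sample case with the bent pin

TASK

Gently shut the lid of the sample case so that its tongue drops between the two lugs of the lock post, then take the bent pin by its upright tab and pass it round its own arc through the first lug (the right-hand one as you face the case), the tongue and the second lug until its collar is fully home against the first lug. Never force the pin against the post or tongue (stay under 10 N), leave it lying there, and leave the other things on the bench alone.

Things in the scene. Friction and masses are not known exactly. Their poses are not given: they have to be found in the camera images.
- case: grey open-topped sample case, 120 (x) x 160 (y) x 52 mm high, bolted to the bench, two samples inside. Origin: centre of its underside on the bench; z up, -x is its front, y along its front. With the lid shut, the lid's top is 61 mm above the bench (a flat steel plate at the middle of its front edge 2 mm higher). The lock post stands in front of it.
- lid (a joint): hinge of the case's lid (126 x 166 x 8 mm), rad: 0 shut, grows as it opens. The hinge line is parallel to y, 63 mm behind the case's origin (+x), 53 mm above the bench. A stiff hinge (0.35 N m): the lid stays where it is left, also when shut.
- lid_press (a point): point on top of the lid to press it shut: 72 mm from the hinge line, 45 mm left (+y) of the middle, away from the tongue; moves with the lid
- tongue (a point): centre of the slot in the lid's steel tongue (moves with the lid). The tongue sticks out at the middle of the lid's front, 10 mm wide in y; its slot runs through it along y, 34 mm long in x (18 mm to the front, 16 mm to the rear of this point), 22 mm high, from 33 to 55 mm above the bench when shut. Shut, it lies between the two lugs; its top is 61 mm above the bench.
- arc_centre (a point): point fixed to the case (axes as the case): NOMINAL arc centre, where the seated pin's origin would be; 147 mm in front of the case's origin, 40 mm above the bench. The lock post is adjustable: the true one is off by up to 9 mm along the case's x and up to 8 mm along its y, either way (not measured, new every time), to be found by feel or sight; axes parallel to the case's.
- first_lug (a point): NOMINAL centre of the hole of the first lug, where the pin goes in: 51.8 mm in +x, 18 mm in -y of arc_centre, 47 mm above the bench; fixed to the case, so the true hole is off by as much as arc_centre. Lug 8 mm thick in y. Hole, axis along y, 14.5 mm wide in x, 14 mm high (40 to 54 mm), walls beside it 8 mm, lug top 60 mm above the bench.
- second_lug (a point): the same for the second lug, mirrored: 18 mm in +y of arc_centre, where the pin comes out. Both lugs stand on one rigid aluminium lock post, fixed to the bench: a block 120 mm in y, 52 mm in x (nominally 19 to 71 mm in +x of arc_centre), with upright flat sides from the bench to its flat top at 40 mm, on which the pin lies when home.
- pin: bent steel pin, 0.11 kg, lying flat on the bench: round bar 8 mm thick bent to an arc of radius 55 mm (from -30 to +38 degrees from its +x towards +y, tip tapered to 5 mm), collar and upright flat tab at the -30 end. Origin: the arc's centre (empty space), height of the underside. Home, its axes are parallel to the case's and its origin is at the true arc centre.
- pin_tip (a point): centre of the pin's rounded tip (5 mm thick there), at +38 degrees on the arc (pin x = 43.3, y = 33.9, z = 4 mm). The pin goes in by turning about its own origin in + yaw (anticlockwise from above): the tip meets the first lug at about -1.12 rad of yaw relative to the case, and home is 0.
- pin_collar (a point): middle of the collar's flat +y face (24 mm wide in x, collar 6 mm thick, 22 mm high), pin x = 49, y = -22, z = 4 mm; home, this face lies flat against the -y face of the first lug (nominally 22 mm in -y of arc_centre)
- pin_tab (a point): grip point on the pin's upright tab: pin frame x = 40.2, y = -37.5, z = 58 mm. The tab is 12 mm thick along the radius (-43 degrees from the pin's +x), 22 mm wide along the arc, 74 mm high from the underside: grip it from above across the 12 mm
- hex_key: bystander: dark L-shaped hex key, 34 x 102 x 7 mm, lying on the bench
- beaker: bystander: small glass beaker 49 mm wide, 67 mm high
- amber_bottle: bystander: amber bottle with black cap, 65 mm wide, 125 mm high
Mind the look-alikes: they are no part of the job. Of the things that look like the pin, take the one that is nearest to the robot's base at the start.

How it is judged (in metres and radians):
On the way, in this order (a step that is already met when the one before it is completed fails the run):
1. the lid is shut, before the pin is brought to the post (value of joint lid below 0.035 rad and distance between pin_tip and arc_centre above 0.07 m), for 0.2 s.
2. the pin's tip is through the first lug (value of joint lid below 0.035 rad and y of pin_tip in the frame of post above -0.012 m and x of pin_tip in the frame of post above -0.014 m and z of pin_tip in the frame of post below 0.052 m), for 0.1 s.
At the end, for the whole second after the job is handed in: The lid is shut (within 0.035 rad); the pin lies level (within 0.12 rad) and still on the lock post ('post'), collar face within 2.5 mm of the first lug, tip at least 5 mm out of the second lug, the bar in the holes and not beside the lugs (value of joint lid below 0.035 rad and y of pin_collar in the frame of post between -0.0245 and -0.019 m and x of pin_collar in the frame of post above -0.0125 m and y of pin_tip in the frame of post above 0.027 m and x of pin_tip in the frame of post above -0.02 m and z of pin_tip in the frame of post below 0.05 m and angle between pin's own z axis and vertical below 0.12 rad and linear speed of pin below 0.02 m/s); the robot touches nothing.
It fails at once if the pin is forced against the lock post (over 15 N) (contact force between pin and post above 15 N).
It fails at once if the pin is forced against the case, lid or tongue (over 15 N) (contact force between pin and case above 15 N).
It fails at once if the lid is slammed (over 3 rad/s) (velocity of joint lid below -3 rad/s).
It fails at once if a bystander is moved by over 30 mm (distance of any of hex_key, beaker, amber_bottle from where it was at the start of the episode above 0.03 m).
It also fails if it takes over 72 s, if anything falls off the work surface, if the arm or the gripper's body presses on something with over 40 N, if the wrist force passes 120 N, or if a joint passes its speed limit or range.

ROBOT

A 6-joint arm with a two-finger parallel gripper is mounted at the origin on a cart in front of the work surface, level with it; the furniture and walls round the work are solid. World frame = base frame: x ahead of the robot, y to its left, z up, the work surface at z = 0. Lengths are in mm, angles in rad, forces in N, time in s.
With the tool pointing down it reaches from about 275 to 1000 mm from the base axis. Payload 8.4 kg.
Tool frame: the origin (TCP) lies between the finger pads; the fingertips stand 22 mm ahead of it and the grasp point (between the pads) lies 3 mm ahead of it (r.nose_length is the z of the fingertips in the tool frame, in mm); z points along the fingers, y is the line along which they close (so a half turn about z gives the same grasp; the last joint's range is limited). The gripper opens to 85 mm and grips with 20 to 120 N. Pads are 22 mm wide; open, the fingers measure 114 mm over their backs; the gripper's body (76 mm by 85 mm) begins 54 mm behind the grasp point. The pads swing forward as they close: fully open they stand 13 mm farther back than shut.
Start: joints at [-1.141, 0.353, 1.633, -0, 1.155, -0.002], TCP at [261.565, -567.637, 253.281] pointing down, gripper open.
Joint ranges: [-2.63, 2.63], [-0.92, 2.1], [0.06, 2.66], [-1.3, 4.44], [0, 2.69], [-3.02, 3.02]. Speed limits (rad/s): [2.22, 2.22, 2.79, 3.14, 3.14, 3.14].

INTERFACE

Orientations are given as [roll, pitch, yaw] about the fixed x, y, z axes, in that order (R = Rz(yaw) Ry(pitch) Rx(roll)).
In Python, from rig import r, cams gives the robot as it stands.
- The arm moves only by the shell command python3 -m handwheel 'ROWS' [FORCE]. ROWS is rows parted by semicolons, their numbers by spaces, 1 to 5 of them, each of 7 numbers: a rotation vector rx, ry, rz in rad, then dx, dy, dz in mm, then the opening from 0.0 (shut) to 1.0 (fully open); each row shifts and turns the commanded pose from where the row before left it, along the tool's axes as they then stand; what a row does not reach is not made up. A row lasts 1/12 s, in which the tool goes at most 41.7 mm and 0.125 rad, less where a joint would pass 70% of its speed; a pose out of reach is approached as far as the arm can. The fingers move at their own pace and stop on an object; FORCE is the grip in N (left out, the last holds). Time passes only in rows, so rows that do not move let the fingers close. It prints the time, the measured TCP pose, the force, the opening and the grip force at its end.
- r.sense(): the state, without advancing time (a new reading comes with each control period).
- cams.grab_frame(name): name is "scene" or "top" or "wrist"; returns the picture (480x640x3 uint8, red, green, blue); there is no depth.
- cams.camera_params(name): a dict with "fx", "fy", "cx", "cy" (pixels), "dist_coeffs" ([k1, k2, p1, p2, k3] as OpenCV has them; the pictures are not rectified), "rvec" (rotation vector, rad) and "tvec" (3), from world to camera coordinates, as OpenCV has them. Camera axes: x right, y down, z forward; pixel columns grow to the right and rows downward; lengths in mm; the calibration is good to about 2 mm. A picture is of the moment at which its call begins: read the wrist's pose just before it. camera_params takes no time and is no camera call; for the wrist camera it gives the pose at the moment of the call.
- r.sign_off(): hands the job in; it is judged then, once.
The state is a dict: "clock": time; "qpos": joint angles; "qvel": joint speeds; "joint_efforts": joint torques, N m; "eef_pos": TCP position; "tcp_rot": TCP orientation; "contact_force": force on the tool from outside, world axes, zero at the start; "wrist_torque": the same for the moment, N m; "opening": opening from 0.0 (shut) to 1.0 (fully open); "grasp_force": force on a finger pad.
Only numpy, scipy, OpenCV 4.12 (cv2) and the standard library are available. Lean on these libraries where they do the work, as an engineer would, in place of code of your own. Each camera call takes 0.05 s, during which the arm holds its last target. There are 200 camera calls.

## Working session

There is one attempt and no reset: what is moved stays moved. The work goes in short steps, Python scripts to look and compute and a shell command to move; the robot and the scene stay as the last step left them, time stands still between calls to the robot, and variables do not carry over. Pictures are saved under pics/ and viewed, at most 10 in all, crops included, and the job is handed in when it is done.

```bash
ls; mkdir -p pics
python3 - <<'E'
from rig import r,cams
import cv2
for n in ("scene","top"):
    im=cams.grab_frame(n); cv2.imwrite(f"pics/{n}0.png",im[:,:,::-1])
    p=cams.camera_params(n); print(n,p)
print(r.sense())
E
```

```text
pics
scene {'fx': 568.0650859798377, 'fy': 568.0650859798377, 'cx': 314.2181662512191, 'cy': 238.26551699900608, 'dist_coeffs': array([0.02538969, 0.        , 0.        , 0.        , 0.        ]), 'rvec': array([ 1.74548345, -1.55245554,  0.75478037]), 'tvec': array([ -4.37118261, 396.38542792, 852.73395933])}
top {'fx': 454.31135336924865, 'fy': 454.31135336924865, 'cx': 314.87858944857777, 'cy': 235.4352910473839, 'dist_coeffs': array([0.00406369, 0.        , 0.        , 0.        , 0.        ]), 'rvec': array([ 2.13724807, -2.06910866,  0.22351206]), 'tvec': array([ 54.43812463, 563.19388071, 910.18103388])}
{'clock': 0.1, 'qpos': array([-1.14142449e+00,  3.53609027e-01,  1.63408554e+00, -1.75799318e-05,
        1.15517972e+00, -2.41273822e-03]), 'qvel': array([ 1.13615856e-03, -6.52502648e-04, -5.02854963e-04, -8.42852033e-04,
       -2.56272587e-03, -3.98056116e-05]), 'joint_efforts': array([ 8.50129454e-04, -6.06356692e+01, -3.42819035e+01,  1.87646106e-04,
        4.07768195e-03, -1.52173766e-05]), 'eef_pos': array([ 261.37523152, -567.2708038 ,  252.60687791]), 'tcp_rot': array([-3.14031099e+00,  1.29819155e-05,  4.31791691e-01]), 'contact_force': array([0.20029249, 0.86971774, 0.33671838]), 'wrist_torque': array([-0.00483132,  0.01478822, -0.04479245]), 'grasp_force': 0.0, 'opening': 0.9963318081275027}
```

View pics/scene0.png

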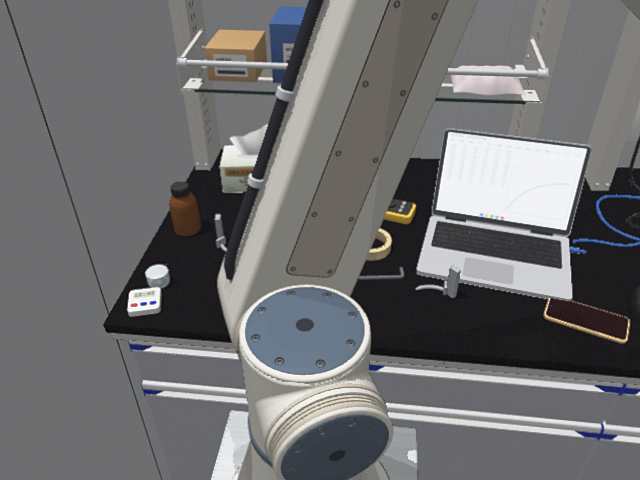

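View pics/top0.png

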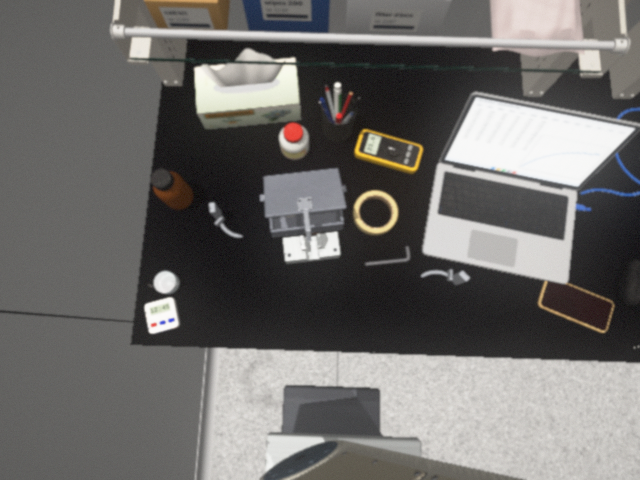

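The scene view shows the arm hiding the case. Two pin-like things are visible: top view (222,220) / scene (218,235), and top view (445,275) / scene (450,283). The case is at top (305,205), and its post is the white block at (311,246).

```bash
cat > h.py <<'E'
import numpy as np, cv2
from rig import r,cams
from scipy.spatial.transform import Rotation as R
def cp(n):
    p=cams.camera_params(n) if isinstance(n,str) else n
    K=np.array([[p['fx'],0,p['cx']],[0,p['fy'],p['cy']],[0,0,1]])
    return K,np.array(p['dist_coeffs']),np.array(p['rvec']),np.array(p['tvec'])
def ray(n,uv):
    K,d,rv,t=cp(n); M=R.from_rotvec(rv).as_matrix()
    u=cv2.undistortPoints(np.array(uv,float).reshape(-1,1,2),K,d).reshape(-1,2)
    return -M.T@t,(np.c_[u,np.ones(len(u))])@M
def onz(n,uv,z):
    c,d=ray(n,uv); return c+d*((z-c[2])/d[:,2])[:,None]
def proj(n,X):
    K,d,rv,t=cp(n); return cv2.projectPoints(np.array(X,float).reshape(-1,1,3),rv,t,K,d)[0].reshape(-1,2)
def save(n,f):
    im=cams.grab_frame(n); cv2.imwrite(f"pics/{f}.png",im[:,:,::-1]); return im
E
python3 - <<'E'
from h import *
print(onz("top",[(222,220),(445,275),(311,246),(305,205)],0))
print(proj("top",[[0,0,0]]), ray("top",[(320,240)])[0], ray("scene",[(320,240)])[0])
im=cv2.imread("pics/top0.png")
a=cv2.resize(im[160:280,250:360],None,fx=5,fy=5,interpolation=cv2.INTER_CUBIC)
b=cv2.resize(im[195:245,195:245],(250,250),interpolation=cv2.INTER_CUBIC)
c=cv2.resize(im[250:300,420:480],(250,250*50//60),interpolation=cv2.INTER_CUBIC)
o=np.zeros((600,800,3),np.uint8); o[:600,:550]=a; o[:250,550:]=b; o[300:300+c.shape[0],550:]=c
cv2.imwrite("pics/crop1.png",o)
E
```

```text
[[ 6.04249483e+02  2.87662148e+02  1.13686838e-13]
 [ 4.93688432e+02 -2.20070502e+02  0.00000000e+00]
 [ 5.50003154e+02  8.12552180e+01  1.13686838e-13]
 [ 6.46131947e+02  9.84633412e+01  1.13686838e-13]]
[[342.09372242 516.9915801 ]] [ 351.05963921   63.14885309 1010.61848548] [-433.12294611  -69.27867227  831.80568597]
```

View pics/crop1.png

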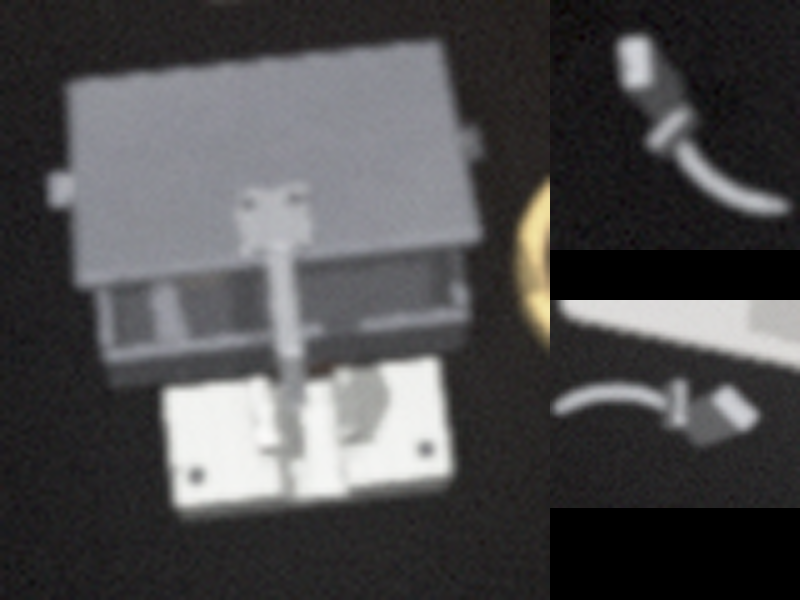

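Candidates as pins: the left one at top (222,220), about 669 mm from the base, and the right one at top (445,275), about 540 mm from the base. Both have the same shape. The right one is nearest the base, so it is the pin. The crop also shows the half-open lid with its tongue over the white post's two lugs.

Run:
```python
from h import *
from scipy.optimize import least_squares
f=lambda p:np.array(p)/5+[250,160]
obs=np.array([f(p) for p in [(66,82),(440,40),(75,285),(480,240),(103,355),(470,318)]])
def mod(q):
    x,y,w,a=q; c,s=np.cos(a),np.sin(a)
    P=[]
    for d in (0,126):
        for yy in (83,-83): P.append([63-d*c+8*s,yy,53+8*c+d*s])
    P+=[[-60,80,52],[-60,-80,52]]
    P=np.array(P)@R.from_euler('z',w).as_matrix().T+[x,y,0]
    return P
o=least_squares(lambda q:(proj("top",mod(q))-obs).ravel(),[650,90,.1,.5]); print("case",o.x,np.round(o.fun,1))
# post top corners
cs=onz("top",[f(p) for p in [(163,388),(438,358),(453,482),(175,508)]],40); print("post",cs,cs.mean(0))
x,y,w,a=o.x
print("post nominal",np.array([x,y])+R.from_euler('z',w).as_matrix()[:2,0]*-102)
c,s=np.cos(a),np.sin(a)
print("press",[x,y]+R.from_euler('z',w).as_matrix()[:2,:2]@np.array([63-72*c+8*s,45]),53+8*c+72*s)
g=lambda p:((np.array(p)-[550,300])/(250/60)+[420,250])
tab=onz("top",g((735,407)),74)[0]; tip=onz("top",g((556,411)),4)[0]
print("tab",tab,"tip",tip)
# pin yaw from tab->tip
v=tip-tab; m=np.array([43.3-40.2,33.9+37.5]); print("len",np.hypot(*v[:2]),np.hypot(*m),"yaw",np.arctan2(v[1],v[0])-np.arctan2(m[1],m[0]))
s=r.sense(); print(s['eef_pos'],s['tcp_rot']); print(cams.camera_params("wrist"))
M=R.from_euler('xyz',s['tcp_rot']).as_matrix(); cw=ray("wrist",[(320,240)])
print("cam in tool",M.T@(cw[0]-s['eef_pos']), M.T@cw[1][0])
```

```text
case [6.38998361e+02 9.87952875e+01 1.46749608e-01 4.93902787e-01] [ 0.2 -0.7  0.  -0.5 -0.   0.1  0.2  0.  -0.2  0.9 -0.2  0.1]
post [[558.83692563 143.24780623  40.        ]
 [576.15031005  23.36907676  40.        ]
 [521.25197273  15.67064929  40.        ]
 [505.99058509 135.51176065  40.        ]] [540.55744837  79.44982323  40.        ]
post nominal [538.0946994  83.8804951]
press [635.77908089 143.8083725 ] 94.17665648232882
tab [ 483.13347512 -239.33169973   74.        ] tip [ 487.75544609 -166.57449327    4.        ]
len 72.90386620000227 71.46726523381177 yaw -0.020050590440717997
[ 261.37523152 -567.2708038   252.60687791] [-3.14031099e+00  1.29819155e-05  4.31791691e-01]
{'fx': 359.20509287262064, 'fy': 359.20509287262064, 'cx': 325.20669092374334, 'cy': 238.66262573390478, 'dist_coeffs': array([-0.03281113,  0.        ,  0.        ,  0.        ,  0.        ]), 'rvec': array([-2.42031282,  1.55075151,  0.23988773]), 'tvec': array([-625.35142435,  -39.14082054,  379.48018968])}
cam in tool [  76.57484227    0.87393767 -120.67949339] [-0.30483774 -0.01403704  0.95241844]
```

```bash
H="python3 -m handwheel"
$H '0 0 -0.123 0 0 0 1;0 0 -0.123 0 0 0 1;0 0 -0.123 0 0 0 1;0 0 0 37 -8.5 0 1;0 0 0 37 -8.5 0 1'
$H '0 0 0 37 -8.5 0 1;0 0 0 37 -8.5 0 1;0 0 0 37 -8.5 0 1;0 0 0 37 -8.5 0 1;0 0 0 37 -8.5 0 1'
$H '0 0 0 37 -8.5 0 1;0 0 0 37 -8.5 0 1;0 0 0 37 -8.5 0 1;0 0 0 30 -8.5 0 1;0 0 0 0 0 0 1'
python3 - <<'E'
from h import *
import pickle
s=r.sense();p=cams.camera_params("wrist");im=save("wrist","w1");pickle.dump(p,open("w1.pkl","wb"));print(s['eef_pos'],s['tcp_rot'],s['qpos'])
E
```

```text
clock: 0.52
eef_pos: [300.4, -502.7, 252.6]
tcp_rot: [-3.141, -0.0, 0.799]
contact_force: [2.1, 0.5, 0.2]
opening: 1.0
grasp_force: 0.0
clock: 0.93
eef_pos: [399.6, -338.5, 253.1]
tcp_rot: [-3.141, -0.0, 0.801]
contact_force: [1.0, -0.9, -0.7]
opening: 1.0
grasp_force: 0.0
clock: 1.35
eef_pos: [474.8, -211.1, 253.1]
tcp_rot: [-3.141, -0.002, 0.804]
contact_force: [-0.2, -0.4, 0.7]
opening: 1.0
grasp_force: 0.0
[ 474.7809714  -211.149602    253.10077004] [-3.14075666e+00 -1.62871971e-03  8.03950649e-01] [-0.42247037  0.18931411  1.8566368   0.00204123  1.09587963  0.34344103]
```

View pics/w1.png

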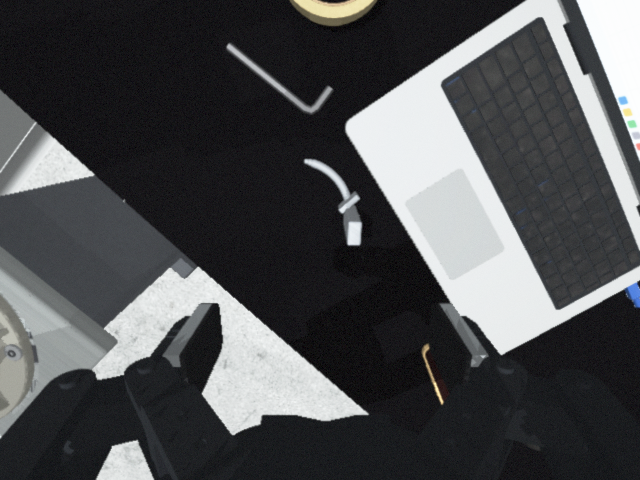

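The wrist view shows the pin at tip (307,160), collar (349,203) and bright tab top (354,233), with the hex key beyond it at (280,85) and the laptop edge to its right.

Run:
```python
from h import *
import pickle
p=pickle.load(open("w1.pkl","rb")); im=cv2.imread("pics/w1.png"); g=cv2.cvtColor(im,cv2.COLOR_BGR2GRAY)
sub=g[150:250,295:375]; print(np.percentile(sub,[50,80,90,95,99]))
m=(sub>225).astype(np.uint8); n,l,st,ce=cv2.connectedComponentsWithStats(m); print(st,ce+[295,150])
k=1+np.argmax([st[i,4] if ce[i,1]>60 else 0 for i in range(1,n)])
rect=cv2.minAreaRect(np.argwhere(l==k)[:,::-1].astype(np.float32)); uv=np.array(rect[0])+[295,150]
box=onz(p,cv2.boxPoints(rect)+np.array([295,150]),74); print("tab box",box.round(1))
tab=onz(p,uv,74)[0]
m2=(sub>110).astype(np.uint8); ys,xs=np.nonzero(m2); i=np.argmin(xs); print("tip px",xs[i]+295,ys[i]+150)
# arc points: bar centre line, circle fit at z=4
big=[]
for x in range(308,340):
    yy=[y for a,y in zip(xs,ys) if a+295==x]
    if yy and max(yy)-min(yy)<16: big.append((x,np.mean(yy)+150))
P=onz(p,big,4)[:,:2]
from scipy.optimize import least_squares
o=least_squares(lambda c:np.hypot(*(P-c).T)-55,[443,-201],loss='soft_l1').x
tip=onz(p,[(xs[i]+296.5,ys[i]+150.5)],4)[0]
v=tip-tab; mm=np.array([3.1,71.4]); yaw=np.arctan2(v[1],v[0])-np.arctan2(mm[1],mm[0])
print("tab",tab,"tip",tip,"len",np.hypot(*v[:2]),"yaw",yaw,"centre fit",o)
Rz=R.from_euler('z',yaw).as_matrix()[:2,:2]; print("origin tab",tab[:2]-Rz@[40.2,-37.5],"tip",tip[:2]-Rz@[43.3,33.9])
```

```text
[ 24.  77. 202. 230. 239.]
[[   0    0   80  100 7481]
 [  64    0   16   26  222]
 [  11   11    1    1    1]
 [  14   12    3    1    3]
 [  18   12   33   31   76]
 [  46   56    5    6   16]
 [  54   73   11   21  201]] [[333.00548055 200.07231654]
 [368.97297297 158.43693694]
 [306.         161.        ]
 [310.         162.        ]
 [329.63157895 174.34210526]
 [343.         208.375     ]
 [353.72139303 233.10945274]]
tab box [[ 487.2 -228.8   74. ]
 [ 493.4 -234.8   74. ]
 [ 481.2 -248.2   74. ]
 [ 474.8 -242.1   74. ]]
tip px 304 160
tab [ 484.21493085 -238.38554002   74.        ] tip [ 490.48523193 -167.00040371    4.        ] len 71.6599913563979 yaw -0.04422265010776316 centre fit [ 445.41335216 -199.42339726]
origin tab [ 445.71204177 -199.1450312 ] tip [ 445.72890545 -198.95304428]
```

```bash
H="python3 -m handwheel"
$H '0 0 0 36.7 -13 0 0;0 0 0 36.7 -13 0 0;0 0 0 36.7 -13 0 0;0 0 0 36.7 -13 0 0;0 0 0 36.7 -13 0 0' 30 >/dev/null
$H '0 0 0 36.7 -13 0 0;0 0 0 36.7 -13 0 0;0 0 0 36.7 -13 0 0;0 0 0 36.7 -13 0 0;0 0 0 36.7 -13 0 0'
$H '0 0 0 0 0 25 0;0 0 0 0 0 25 0;0 0 0 0 0 25 0;0 0 0 0 0 20 0;0 0 0 0 0 0 0'
python3 - <<'E'
from h import *
s=r.sense(); print(s['eef_pos'],s['tcp_rot'])
E
```

```text
clock: 2.23
eef_pos: [635.6, 139.2, 253.0]
tcp_rot: [3.142, 0.001, 0.8]
contact_force: [1.2, 0.4, 0.1]
opening: -0.001
grasp_force: 0.0
clock: 2.65
eef_pos: [632.4, 136.9, 153.5]
tcp_rot: [-3.138, 0.007, 0.8]
contact_force: [-1.9, 0.0, 0.1]
opening: 0.001
grasp_force: 0.0
[632.40876853 136.90181609 153.5189816 ] [-3.13759122  0.00654702  0.80030023]
```

```bash
H="python3 -m handwheel"
$H '0 0 0 0 0 9 0;0 0 0 0 0 9 0;0 0 0 0 0 8 0;0 0 0 0 0 8 0;0 0 0 0 0 6 0'
$H '0 0 0 -0.5 -2 6 0;0 0 0 -0.5 -2 6 0;0 0 0 -0.5 -2 6 0;0 0 0 -0.5 -2 5 0;0 0 0 0 0 0 0'
```

```text
clock: 3.07
eef_pos: [635.4, 138.5, 118.2]
tcp_rot: [3.141, -0.001, 0.801]
contact_force: [0.2, -0.1, 4.3]
opening: -0.0
grasp_force: 1.6
clock: 3.48
eef_pos: [627.1, 142.9, 94.1]
tcp_rot: [-3.141, 0.001, 0.801]
contact_force: [-0.5, -0.1, -0.9]
opening: -0.003
grasp_force: 0.1
```

```bash
H="python3 -m handwheel"
$H '0 0 0 -0.3 -1 5 0;0 0 0 -0.3 -1 4 0;0 0 0 0 0 2 0;0 0 0 0 0 0 0'
$H '0 0 0 0 0 1 0;0 0 0 0 0 1 0;0 0 0 0 0 0 0'
```

```text
clock: 3.82
eef_pos: [625.7, 143.8, 83.7]
tcp_rot: [-3.141, 0.001, 0.801]
contact_force: [0.1, -0.1, 0.3]
opening: 0.003
grasp_force: 0.0
clock: 4.07
eef_pos: [625.8, 143.8, 83.0]
tcp_rot: [-3.141, 0.0, 0.801]
contact_force: [-4.2, -0.4, 8.2]
opening: -0.001
grasp_force: 4.6
```

```bash
H="python3 -m handwheel"
$H '0 0 0 0 0 1.5 0;0 0 0 0 0 0 0;0 0 0 0 0 0 0'
$H '0 0 0 0 0 -15 0;0 0 0 0 0 -35 0;0 0 0 0 0 -40 0;0 0 0 0 0 -40 0;0 0 0 0 0 -40 0'
```

```text
clock: 4.32
eef_pos: [625.9, 143.8, 82.9]
tcp_rot: [-3.141, 0.0, 0.801]
contact_force: [-8.3, -1.8, 22.4]
opening: 0.001
grasp_force: 10.9
clock: 4.73
eef_pos: [625.5, 143.7, 252.4]
tcp_rot: [-3.141, 0.001, 0.801]
contact_force: [0.5, 0.2, -1.5]
opening: -0.002
grasp_force: 0.0
```

```bash
H="python3 -m handwheel"
$H '0 0 0 -27.6 -3 17.5 1;0 0 0 -27.6 -3 17.5 1;0 0 0 -27.6 -3 17.5 1;0 0 0 -27.6 -3 17.5 1;0 0 0 0 0 0 1'
$H '0 0 0 0 0 0 1;0 0 0 0 0 0 1'
python3 - <<'E'
from h import *
import pickle
s=r.sense();p=cams.camera_params("wrist");im=save("wrist","w2");pickle.dump(p,open("w2.pkl","wb"));print(s['eef_pos'],s['tcp_rot'],s['qpos'])
E
```

```text
clock: 5.15
eef_pos: [534.1, 70.2, 177.2]
tcp_rot: [-3.136, 0.008, 0.8]
contact_force: [-1.2, -0.4, -0.4]
opening: 0.703
grasp_force: 0.0
clock: 5.32
eef_pos: [541.5, 73.0, 181.3]
tcp_rot: [3.141, -0.001, 0.8]
contact_force: [0.1, -0.8, -0.4]
opening: 0.98
grasp_force: 0.0
[541.47849896  72.98551968 181.34368536] [ 3.14095655e+00 -1.20869893e-03  8.00338728e-01] [1.31089128e-01 3.13820984e-01 1.87019108e+00 3.07189849e-04
 9.56238002e-01 9.01370154e-01]
```

View pics/w2.png

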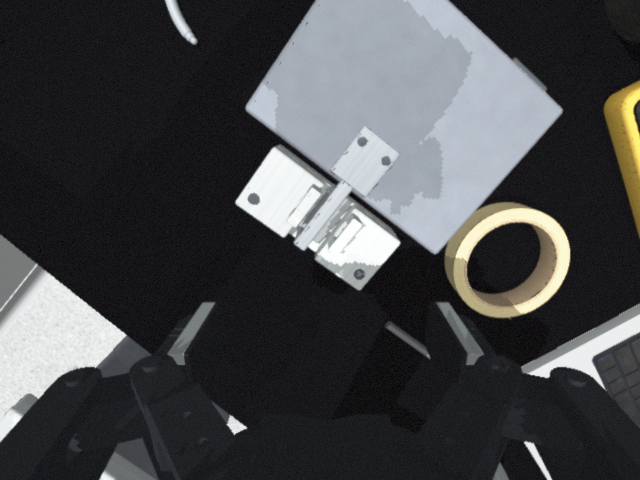

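Lid shut, with its tongue lying between the two lugs. The post's top-face corners are near (277,146), (236,204), (399,240) and (359,290). I'll enlarge this region and find the edges by mask.

Run:
```python
from h import *
im=cv2.imread("pics/w2.png"); c=im[138:298,225:410]; o=cv2.resize(c,None,fx=4.2,fy=3.7,interpolation=cv2.INTER_CUBIC)
o=cv2.resize(c,None,fx=3.75,fy=3.75,interpolation=cv2.INTER_CUBIC); cv2.imwrite("pics/crop2.png",cv2.convertScaleAbs(o,alpha=0.85)); print(o.shape)
```

```text
(600, 694, 3)
```

View pics/crop2.png

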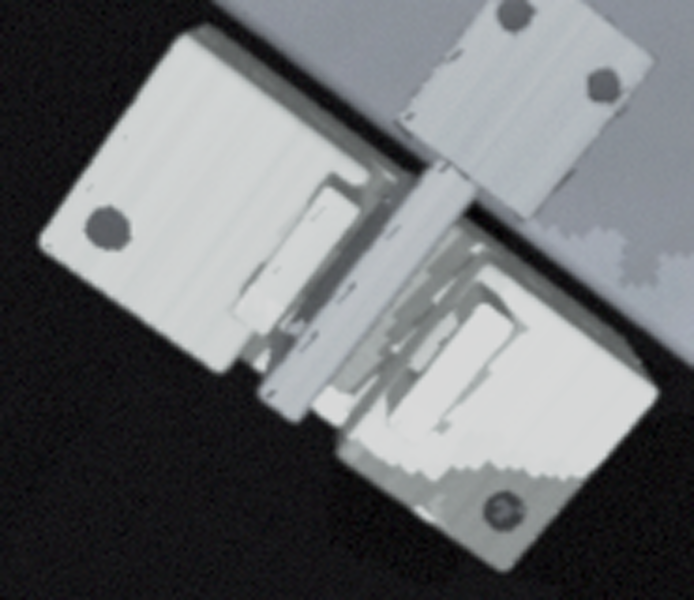

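The crop shows the top-face corners at (185,37), (42,243), (505,572) and (657,393). The lug tops are two bright strips centred near (296,258) for the second lug and (452,371) for the first.

Run:
```python
from h import *
import pickle
p=pickle.load(open("w2.pkl","rb")); f=lambda L:np.array(L)/3.75+[225-.37,138-.37]
A=onz(p,f([(185,37),(42,243),(505,572),(657,393)]),40)[:,:2]; print(A.round(1), [np.hypot(*(A[i]-A[i-1])).round(1) for i in range(4)])
v=A[0]+A[1]-A[2]-A[3]; w1=np.arctan2(-v[0],v[1]); u=A[0]+A[3]-A[1]-A[2]; w2=np.arctan2(u[1],u[0]); print("yaw",w1,w2)
L=[onz(p,f(l),60)[:,:2] for l in ([(330,185),(358,213),(260,330),(235,305)],[(487,305),(517,330),(415,437),(388,412)])]
for l in L: print(l.mean(0), [np.hypot(*(l[i]-l[i-1])).round(1) for i in range(4)])
d=L[0].mean(0)-L[1].mean(0); w=np.arctan2(-d[0],d[1]); print("lug sep",np.hypot(*d),"yaw",w)
for w in (.14,.147,.155):
    Rz=R.from_euler('z',w).as_matrix()[:2,:2]
    print(w,"arc centre: corners",A.mean(0)-Rz@[45,0],"lugs",(L[0].mean(0)+L[1].mean(0))/2-Rz@[51.8,0])
# lid top plate / lid front corners z=61
B=onz(p,[(247,108),(437,252)],61)[:,:2]; d=B[0]-B[1]; print("lid front",B,np.hypot(*d),np.arctan2(-d[0],d[1]))
C=onz(p,[(562,109)],61)[0]; print(C)
```

```text
[[558.8 141.9]
 [509.7 134.4]
 [527.   17.7]
 [576.6  25.7]] [np.float64(117.6), np.float64(49.7), np.float64(117.9), np.float64(50.2)]
yaw 0.14977827180821673 0.15517298913582536
[547.26157298  99.354428  ] [np.float64(28.6), np.float64(7.2), np.float64(28.7), np.float64(6.6)]
[552.9616247   63.66081544] [np.float64(27.8), np.float64(7.5), np.float64(28.3), np.float64(7.2)]
lug sep 36.14587897791725 yaw 0.15835677536755666
0.14 arc centre: corners [498.48489924  73.6178163 ] lugs [498.81841024  74.27928838]
0.147 arc centre: corners [498.52994667  73.30605465] lugs [498.87026484  73.92041609]
0.155 arc centre: corners [498.58410019  72.95015199] lugs [498.93260155  73.51073258]
lid front [[567.22336291 169.52684288]
 [592.51336815   9.72125015]] 161.79435043593585 0.1569531814156653
[712.38152344  29.08039422  61.        ]
```

```bash
H="python3 -m handwheel"
$H '0 0 0 -33 22 0 0.6;0 0 0 -33 22 0 0.6;0 0 0 -33 22 0 0.6;0 0 0 -33 22 0 0.6;0 0 0 -33 22 0 0.6' >/dev/null
$H '0 0 0 -33 22 0 0.6;0 0 0 -33 22 0 0.6;0 0 0 -33 22 0 0.6;0 0 0 0 0 0 0.6;0 0 0 0 0 0 0.6'
python3 - <<'E'
from h import *
s=r.sense(); d=np.array([484.2,-238.4])-s['eef_pos'][:2]; w=s['tcp_rot'][2]; print(s['eef_pos'],w,"tool dxy",np.cos(w)*d[0]+np.sin(w)*d[1],np.sin(w)*d[0]-np.cos(w)*d[1])
E
```

```text
clock: 6.2
eef_pos: [484.1, -241.3, 181.4]
tcp_rot: [3.14, -0.001, 0.798]
contact_force: [-0.2, 1.0, -0.8]
opening: 0.603
grasp_force: 0.0
[ 484.14004976 -241.31607169  181.43225348] 0.7976956478496517 tool dxy 2.129041337769853 -1.9935523909931647
```

```bash
H="python3 -m handwheel"
$H '0 0 0 2.1 -2 35 0.6;0 0 0 0 0 35 0.6;0 0 0 0 0 30 0.6;0 0 0 0 0 20 0.6;0 0 0 0 0 0 0.6'
$H '0 0 0 0 0 0 0.1;0 0 0 0 0 0 0.1;0 0 0 0 0 0 0;0 0 0 0 0 0 0;0 0 0 0 0 0 0' 60
```

```text
clock: 6.62
eef_pos: [481.9, -233.9, 57.4]
tcp_rot: [-3.136, 0.001, 0.803]
contact_force: [-1.1, 1.1, 0.3]
opening: 0.603
grasp_force: 0.0
clock: 7.03
eef_pos: [484.5, -236.7, 62.6]
tcp_rot: [3.139, -0.001, 0.801]
contact_force: [0.2, 2.3, 7.2]
opening: 0.129
grasp_force: 58.8
```

```bash
H="python3 -m handwheel"
$H '0 0 0 0 0 -10 0;0 0 0 0 0 -30 0;0 0 0 0 0 -40 0;0 0 0 0 0 -20 0;0 0 0 0 0 0 0'
$H '0 0 0 0 0 0 0;0 0 0 0 0 0 0'
python3 - <<'E'
from h import *
import pickle
s=r.sense();p=cams.camera_params("wrist");im=save("wrist","w3");pickle.dump((p,s['eef_pos'],s['tcp_rot']),open("w3.pkl","wb"));print(s['eef_pos'],s['tcp_rot'],s['contact_force'])
T=R.from_euler('xyz',s['tcp_rot'])
for X in ([54.3,-46.4,58.6],):print(proj(p,T.apply(X)+s['eef_pos']))
cv2.imwrite("pics/crop3.png",cv2.resize(im[120:320,220:440,::-1],None,fx=3,fy=3,interpolation=cv2.INTER_CUBIC))
E
```

```text
clock: 7.45
eef_pos: [485.8, -237.8, 166.5]
tcp_rot: [3.133, -0.003, 0.801]
contact_force: [0.6, -0.6, -1.5]
opening: 0.129
grasp_force: 58.8
clock: 7.62
eef_pos: [482.6, -236.2, 160.6]
tcp_rot: [-3.141, 0.0, 0.801]
contact_force: [-0.2, -0.4, -2.1]
opening: 0.132
grasp_force: 58.8
[ 482.60480178 -236.17085396  160.63721711] [-3.14122400e+00  1.77517583e-04  8.00678582e-01] [-0.17048686 -0.39448369 -2.1207967 ]
[[230.11119801 171.9957048 ]]
```

View pics/crop3.png

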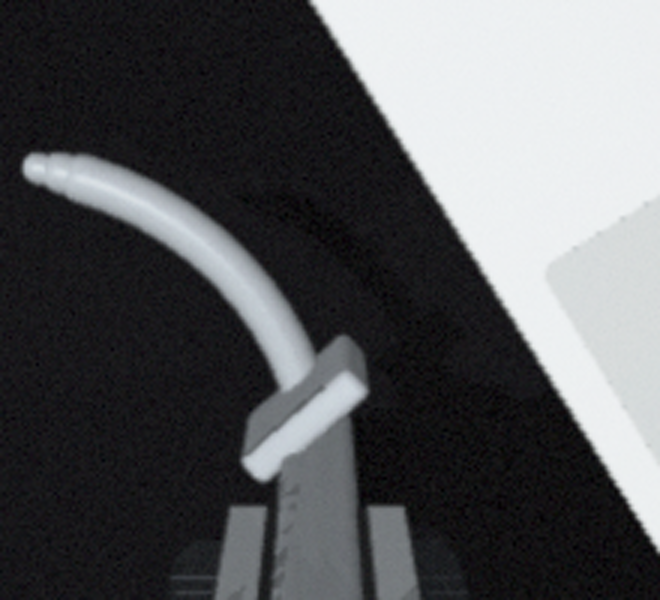

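The crop shows the pin held by its tab. The tip is at crop (35,167), i.e. image (231.7,175.5). The collar is at crop (305,408).

Run:
```python
from h import *
import pickle
from scipy.optimize import least_squares
p,e,rot=pickle.load(open("w3.pkl","rb")); im=cv2.imread("pics/w3.png"); g=cv2.cvtColor(im,cv2.COLOR_BGR2GRAY)
T=R.from_euler('xyz',rot)
m=(g>75).astype(np.uint8); m[:, :225]=0; m[:,328:]=0; m[:165]=0; m[248:]=0
n,l,st,ce=cv2.connectedComponentsWithStats(m); k=1+np.argmax(st[1:,4]); print(st[k])
cn=max(cv2.findContours((l==k).astype(np.uint8),0,1)[0],key=len).reshape(-1,2)
# exact heights: pin bottom at e.z-62.6, centreline +4
z=e[2]-62.6+4
W=onz(p,cn,z); Q=T.inv().apply(W-e)[:,:2]
ar=np.array([54.3,-46.4])
def res(c):
    d=np.hypot(*(Q-c).T); return np.minimum(abs(d-51),abs(d-59))
c0=np.array([1.2-0,-54.9])  # approx: -(R tab)
pt=np.array([40.2,-37.5]); c0=-np.array([.682*pt[0]+.731*pt[1], .731*pt[0]-.682*pt[1]]); print("nominal centre",c0)
# drop taper (near tip) and collar region
th=np.degrees(np.arctan2(*(Q-c0).T[::-1])); keep=np.hypot(*(Q-(c0+[54,8])).T)<1e9
o=least_squares(res,c0,loss='soft_l1'); print("circle centre",o.x,"cost",np.sqrt(np.mean(o.fun**2)))
tp=T.inv().apply(onz(p,[(231.7,175.5)],z)-e)[0]; print("tip tool",tp,"nominal",[54.3,-46.4])
lft=T.inv().apply(onz(p,[cn[np.argmin(cn[:,0])]],z)-e)[0]; print("leftmost",lft)
```

```text
[ 227  171  101   77 1923]
nominal centre [-3.90000e-03 -5.49612e+01]
circle centre [ -2.05355665 -54.18332082] cost 0.9614809930334249
tip tool [ 52.56590801 -45.74264296  58.60753691] nominal [54.3, -46.4]
leftmost [ 53.31674586 -48.03148945  58.60824743]
```

```bash
H="python3 -m handwheel"
$H '0 0 0.118 0 0 0 0;0 0 0.118 0 0 0 0;0 0 0.118 0 0 0 0;0 0 0.118 0 0 0 0;0 0 0.118 0 0 0 0' >/dev/null
$H '0 0 0.118 0 0 0 0;0 0 0.118 0 0 0 0;0 0 0.118 0 0 0 0;0 0 0.118 0 0 0 0;0 0 0.118 0 0 0 0'
$H '0 0 0 -13.9 -34 0 0;0 0 0 -13.9 -34 0 0;0 0 0 -13.9 -34 0 0;0 0 0 -13.9 -34 0 0;0 0 0 -13.9 -34 0 0' >/dev/null
$H '0 0 0 -13.9 -34 0 0;0 0 0 -13.9 -34 0 0;0 0 0 0 0 0 0;0 0 0 0 0 0 0;0 0 0 0 0 0 0'
cat >> h.py <<'E'
PC=np.array([-2.0,-54.9]); W0=.153; C=np.array([498.3,73.6])
def target(phi,C=C,PC=PC):
    w=W0+phi+.8203; c,s=np.cos(w),np.sin(w)
    return w,C-np.array([[c,s],[s,-c]])@PC
def go(phi,C=C,PC=PC):
    s=r.sense(); w,t=target(phi,C,PC); a=s['tcp_rot'][2]; d=t-s['eef_pos'][:2]
    print("now",s['eef_pos'].round(1),"yaw",a.round(3),"phi",(a-.8203-W0).round(3),"-> rz",(a-w).round(3),"dx,dy",(np.cos(a)*d[0]+np.sin(a)*d[1]).round(2),(np.sin(a)*d[0]-np.cos(a)*d[1]).round(2),"F",s['contact_force'].round(1),"M",s['wrist_torque'].round(2))
E
python3 - <<'E'
from h import *
import pickle
go(-1.35)
s=r.sense();p=cams.camera_params("wrist");im=save("wrist","w4");pickle.dump((p,s['eef_pos'],s['tcp_rot']),open("w4.pkl","wb"))
T=R.from_euler('xyz',s['tcp_rot'])
Cc=np.r_[C,0]; Rz=R.from_euler('z',W0)
for q in ([19,60,40],[19,-60,40],[71,60,40],[71,-60,40],[51.8,18,60],[51.8,-18,60]): print(proj(p,Rz.apply(q)+Cc))
print("tip",proj(p,T.apply([52.5,-46.4,58.6])+s['eef_pos']))
E
```

```text
clock: 8.5
eef_pos: [482.2, -235.9, 159.1]
tcp_rot: [-3.141, 0.003, -0.385]
contact_force: [-0.1, -0.3, -0.5]
opening: 0.127
grasp_force: 58.6
clock: 9.33
eef_pos: [480.2, 20.7, 159.8]
tcp_rot: [3.14, 0.002, -0.378]
contact_force: [0.2, -0.6, -1.3]
opening: 0.126
grasp_force: 59.0
now [480.2  20.7 159.8] yaw -0.378 phi -1.351 -> rz -0.001 dx,dy -0.63 -0.97 F [ 0.2 -0.6 -1.3] M [ 0.   -0.03 -0.02]
[[161.149698   262.63443055]]
[[302.81702024 177.47762662]]
[[114.43298989 201.65270996]]
[[259.81517351 106.44289466]]
[[167.45260071 200.44081705]]
[[214.05130151 170.78771409]]
tip [[230.11396441 178.01366876]]
```

View pics/w4.png

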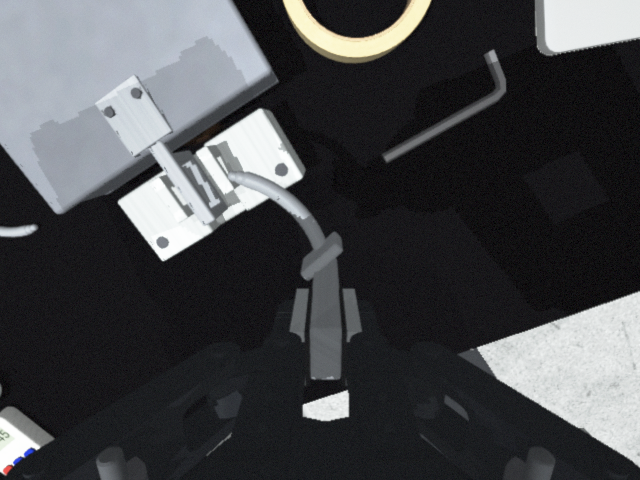

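The view shows the pin's tip at (232,175) next to the first lug. The post's corners are at about (163,261), (304,178), (263,109) and (119,201), close to prediction. I'll refine both views with sub-pixel edge profiles.

```bash
cat > edges.py <<'E'
from h import *
import pickle,sys
from scipy.ndimage import map_coordinates,gaussian_filter1d
from scipy.optimize import least_squares
def edges(name,C0=C):
    d=pickle.load(open(name+".pkl","rb")); p=d[0] if isinstance(d,tuple) else d
    g=cv2.cvtColor(cv2.imread(f"pics/{name}.png"),cv2.COLOR_BGR2GRAY).astype(float)
    Rz=R.from_euler('z',W0); t=np.arange(-6,6,.1); out={}
    E={'front':([-1,0],[(19,y) for y in [*range(-54,-24,2),*range(26,55,2)]]),'back':([1,0],[(71,y) for y in [*range(-54,-28,2),*range(28,55,2)]]),
       'L':([0,1],[(x,60) for x in range(24,67,2)]),'Rr':([0,-1],[(x,-60) for x in range(24,67,2)])}
    for k,(n,pts) in E.items():
        o=[]
        for q in pts:
            X=np.c_[np.add.outer(t*n[0],q[0]),np.add.outer(t*n[1],q[1]),np.full(len(t),40)]
            uv=proj(p,Rz.apply(X)+[*C0,0]); pr=gaussian_filter1d(map_coordinates(g,uv[:,::-1].T,order=1),4)
            if pr[:20].mean()<185: continue
            i=np.argmin(np.gradient(pr)); o.append((t[i],*q))
        o=np.array(o); out[k]=(len(o),np.median(o[:,0]) if len(o) else None,o[:,0].std() if len(o) else None)
    print(name,{k:(v[0],None if v[1] is None else (round(v[1],2),round(v[2],2))) for k,v in out.items()})
E
python3 - <<'E'
from edges import *
edges("w2"); edges("w4")
E
```

```text
w2 {'front': (16, (np.float64(-0.3), np.float64(0.1))), 'back': (27, (np.float64(-0.2), np.float64(0.07))), 'L': (22, (np.float64(-0.5), np.float64(0.07))), 'Rr': (12, (np.float64(-0.1), np.float64(0.15)))}
w4 {'front': (28, (np.float64(-0.1), np.float64(1.27))), 'back': (27, (np.float64(-0.3), np.float64(0.08))), 'L': (22, (np.float64(-1.25), np.float64(0.08))), 'Rr': (22, (np.float64(0.3), np.float64(1.67)))}
```

```bash
sed -i 's/^PC=.*/PC=np.array([-2.4,-54.6]); W0=.153; C=np.array([497.9,73.1])/' h.py; python3 -c "
from h import *
go(-1.35)"
```

```text
now [480.3  20.1 160. ] yaw -0.379 phi -1.353 -> rz -0.003 dx,dy -0.76 -1.12 F [ 0.7 -0.7 -1.9] M [ 0.   -0.03 -0.02]
```

```bash
H="python3 -m handwheel"
$H '0 0 -0.003 -0.8 -1.1 20 0;0 0 0 0 0 20 0;0 0 0 0 0 10 0;0 0 0 0 0 3 0;0 0 0 0 0 0 0'
$H '0 0 0 0 0 0 0;0 0 0 0 0 0 0'
python3 -c "
from h import *
go(-1.35);go(-1.25)
print(len(open('edges.py').read()))
# per-step tool increments for +0.05 and +0.1 about PC
for d in (.04,.05,.1):
    c,s=np.cos(d),np.sin(d); print(d,PC-np.array([[c,s],[-s,c]])@PC)"
```

```text
clock: 9.8
eef_pos: [480.0, 21.2, 107.0]
tcp_rot: [3.141, 0.002, -0.378]
contact_force: [0.6, 0.3, -0.5]
opening: 0.132
grasp_force: 59.0
clock: 9.97
eef_pos: [481.2, 21.8, 108.5]
tcp_rot: [-3.141, -0.001, -0.377]
contact_force: [0.6, 0.2, -1.4]
opening: 0.133
grasp_force: 59.0
now [481.2  21.8 108.5] yaw -0.377 phi -1.35 -> rz -0.0 dx,dy -0.95 0.74 F [ 0.6  0.2 -1.4] M [0.02 0.02 0.03]
now [481.2  21.8 108.5] yaw -0.377 phi -1.35 -> rz -0.1 dx,dy 4.49 0.23 F [ 0.6  0.2 -1.4] M [0.02 0.02 0.03]
1217
0.04 [ 2.1814979  -0.13964858]
0.05 [ 2.72586327 -0.18818579]
0.1 [ 5.43891455 -0.51237278]
```

```bash
H="python3 -m handwheel"
$H '0 0 0 0 0 2.5 0;0 0 0 0 0 0 0;0 0 0 0 0 0 0;0 0 0 0 0 0 0;0 0 0 0 0 0 0' | grep pos
python3 -c "
from h import *
go(-1.35)"
$H '0 0 0 0 0 0 0;0 0 0 0 0 0 0;0 0 0 0 0 0 0' | grep pos
python3 -c "
from h import *
go(-1.35)"
```

```text
eef_pos: [480.6, 22.1, 105.4]
now [480.6  22.1 105.4] yaw -0.376 phi -1.349 -> rz 0.001 dx,dy -0.31 0.85 F [-0.8  0.7 -1.1] M [ 0.02  0.   -0.07]
eef_pos: [480.6, 22.1, 105.3]
now [480.6  22.1 105.3] yaw -0.376 phi -1.349 -> rz 0.001 dx,dy -0.24 0.79 F [-0.7 -0.3 -1.9] M [ 0.02  0.03 -0.04]
```

```bash
H="python3 -m handwheel"
$H '0 0 0 -0.3 0.8 0 0;0 0 -0.05 2.73 -0.19 0 0;0 0 -0.05 2.73 -0.19 0 0;0 0 -0.05 2.73 -0.19 0 0;0 0 -0.05 2.73 -0.19 0 0' | grep force
$H '0 0 -0.05 2.73 -0.19 0 0;0 0 0 0 0 0 0;0 0 0 0 0 0 0;0 0 0 0 0 0 0' | grep force
python3 -c "
from h import *
go(-1.10)"
```

```text
contact_force: [0.2, 0.5, -1.5]
grasp_force: 59.1
contact_force: [0.3, -0.5, -1.7]
grasp_force: 59.1
now [493.1  18.6 105.2] yaw -0.128 phi -1.101 -> rz -0.001 dx,dy 0.29 -0.06 F [ 0.3 -0.5 -1.7] M [ 0.03  0.   -0.  ]
```

```bash
H="python3 -m handwheel"
for i in 1; do $H '0 0 -0.05 2.8 -0.19 0 0;0 0 -0.05 2.8 -0.19 0 0;0 0 0 0 0 0 0;0 0 0 0 0 0 0' | grep contact; done
python3 -c "
from h import *
go(-1.0)"
$H '0 0 -0.04 2.18 -0.14 0 0;0 0 -0.04 2.18 -0.14 0 0;0 0 0 0 0 0 0;0 0 0 0 0 0 0' | grep contact
python3 -c "
from h import *
go(-.92)"
```

```text
contact_force: [-0.1, -0.5, -2.1]
now [498.8  18.5 105.2] yaw -0.028 phi -1.002 -> rz -0.002 dx,dy 0.06 -0.0 F [-0.1 -0.5 -2.1] M [ 0.05  0.04 -0.03]
contact_force: [-0.1, -0.2, -0.4]
now [503.1  18.7 105.3] yaw 0.051 phi -0.922 -> rz -0.002 dx,dy 0.12 -0.01 F [-0.1 -0.2 -0.4] M [-0.03  0.01 -0.05]
```

Run:
```python
from h import *
import pickle
s=r.sense();p=cams.camera_params("wrist");im=save("wrist","w5");pickle.dump((p,s['eef_pos'],s['tcp_rot']),open("w5.pkl","wb"))
Rz=R.from_euler('z',W0); q=proj(p,Rz.apply([51.8,-18,60])+[*C,0])[0]; print("lug px",q)
x,y=int(q[0])-70,int(q[1])-60; x,y=max(x,0),max(y,0); c=im[y:y+130,x:x+160,::-1]; cv2.imwrite("pics/crop5.png",cv2.resize(cv2.convertScaleAbs(c,alpha=.85),None,fx=4.5,fy=4.5,interpolation=cv2.INTER_CUBIC)); print(x,y)
```

```text
lug px [232.40987535 184.31267448]
162 124
```

View pics/crop5.png

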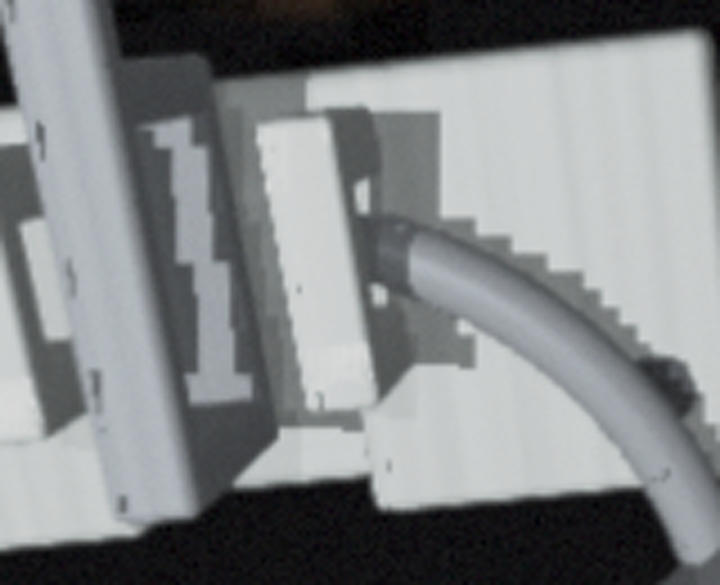

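The bar enters the first lug's hole roughly centred, with light visible on both sides at crop (362,195) and (378,293). Carrying on round the arc.

```bash
H="python3 -m handwheel"
$H '0 0 -0.05 2.78 -0.19 0 0;0 0 -0.05 2.73 -0.19 0 0;0 0 -0.05 2.73 -0.19 0 0;0 0 0 0 0 0 0;0 0 0 0 0 0 0' | grep contact
python3 -c "
from h import *
go(-.77)"
$H '0 0 -0.05 2.73 -0.19 0 0;0 0 -0.05 2.73 -0.19 0 0;0 0 -0.05 2.73 -0.19 0 0;0 0 0 0 0 0 0;0 0 0 0 0 0 0' | grep contact
python3 -c "
from h import *
go(-.62)"
```

```text
contact_force: [-0.2, 0.0, -0.3]
now [511.2  20.1 105.2] yaw 0.201 phi -0.772 -> rz -0.002 dx,dy 0.06 0.01 F [-0.2  0.  -0.3] M [0.04 0.03 0.02]
contact_force: [0.2, 0.1, -1.4]
now [518.9  22.7 105.2] yaw 0.351 phi -0.623 -> rz -0.003 dx,dy 0.11 0.03 F [ 0.2  0.1 -1.4] M [-0.02 -0.01  0.  ]
```

```bash
H="python3 -m handwheel"
$H '0 0 -0.053 2.8 -0.19 0 0;0 0 -0.05 2.73 -0.19 0 0;0 0 -0.05 2.73 -0.19 0 0;0 0 0 0 0 0 0;0 0 0 0 0 0 0' | grep contact
python3 -c "
from h import *
go(-.47)"
$H '0 0 -0.04 2.2 -0.14 0 0;0 0 -0.04 2.18 -0.14 0 0;0 0 0 0 0 0 0;0 0 0 0 0 0 0' | grep contact
python3 -c "
from h import *
go(-.39)"
```

```text
contact_force: [0.2, -0.2, -1.2]
now [526.3  26.4 105.2] yaw 0.504 phi -0.47 -> rz 0.0 dx,dy 0.04 0.05 F [ 0.2 -0.2 -1.2] M [-0.03 -0.02 -0.  ]
contact_force: [0.4, -0.4, -1.4]
now [529.9  28.9 105.2] yaw 0.584 phi -0.39 -> rz 0.0 dx,dy 0.04 0.04 F [ 0.4 -0.4 -1.4] M [ 0.    0.06 -0.01]
```

```bash
H="python3 -m handwheel"
$H '0 0 -0.04 2.2 -0.14 0 0;0 0 -0.04 2.18 -0.14 0 0;0 0 -0.04 2.18 -0.14 0 0;0 0 0 0 0 0 0;0 0 0 0 0 0 0' | grep contact
python3 -c "
from h import *
go(-.27)"
$H '0 0 -0.04 2.2 -0.14 0 0;0 0 -0.04 2.18 -0.14 0 0;0 0 -0.04 2.18 -0.14 0 0;0 0 0 0 0 0 0;0 0 0 0 0 0 0' | grep contact
python3 -c "
from h import *
go(-.15)"
```

```text
contact_force: [0.4, -0.4, -0.8]
now [535.   33.  105.2] yaw 0.704 phi -0.269 -> rz 0.001 dx,dy -0.02 0.02 F [ 0.4 -0.4 -0.8] M [-0.07 -0.02 -0.02]
contact_force: [-0.8, -1.1, -1.2]
now [539.6  37.8 105.2] yaw 0.824 phi -0.149 -> rz 0.001 dx,dy -0.06 0.01 F [-0.8 -1.1 -1.2] M [ 0.01  0.02 -0.01]
```

```bash
H="python3 -m handwheel"
$H '0 0 -0.035 1.9 -0.12 0 0;0 0 -0.035 1.9 -0.12 0 0;0 0 -0.03 1.6 -0.1 0 0;0 0 0 0 0 0 0;0 0 0 0 0 0 0' | grep contact
python3 -c "
from h import *
go(-.05)"
$H '0 0 -0.015 0.82 -0.05 0 0;0 0 -0.01 0.55 -0.04 0 0;0 0 0 0 0 0 0;0 0 0 0 0 0 0' | grep contact
python3 -c "
from h import *
go(0)"
```

```text
contact_force: [-1.0, 1.0, -1.1]
now [542.9  42.1 105.2] yaw 0.924 phi -0.049 -> rz 0.001 dx,dy 0.01 0.01 F [-1.   1.  -1.1] M [-0.03 -0.01  0.03]
contact_force: [-0.5, 0.3, -0.5]
now [543.8  43.3 105.3] yaw 0.951 phi -0.022 -> rz -0.022 dx,dy 1.18 -0.13 F [-0.5  0.3 -0.5] M [-0.04 -0.03  0.02]
```

```bash
H="python3 -m handwheel"
$H '0 0 -0.01 0.55 -0.04 0 0;0 0 0 0 0 0 0;0 0 0 0 0 0 0;0 0 0 0 0 0 0' | grep contact
$H '0 0 -0.008 0.44 -0.03 0 0;0 0 0 0 0 0 0;0 0 0 0 0 0 0;0 0 0 0 0 0 0' | grep contact
python3 -c "
from h import *
go(0)"
```

```text
contact_force: [0.1, -0.2, -0.5]
contact_force: [0.2, 0.2, -1.4]
now [544.3  44.2 105.3] yaw 0.97 phi -0.004 -> rz -0.004 dx,dy 0.16 -0.05 F [ 0.2  0.2 -1.4] M [-0.02  0.01 -0.02]
```

```bash
H="python3 -m handwheel"
$H '0 0 -0.004 0.16 -0.05 1 0;0 0 0 0 0 0.7 0;0 0 0 0 0 0 0;0 0 0 0 0 0 0' | grep contact
$H '0 0 0 0.36 -0.34 0 0;0 0 0 0 0 0 0;0 0 0 0 0 0 0' | grep contact
$H '0 0 0 0.36 -0.34 0 0;0 0 0 0 0 0 0;0 0 0 0 0 0 0' | grep -E "contact|pos"
```

```text
contact_force: [1.4, 0.5, -1.5]
contact_force: [1.1, -3.1, -2.6]
eef_pos: [544.3, 44.7, 103.6]
contact_force: [0.7, -5.9, -1.6]
```

```bash
H="python3 -m handwheel"
$H '0 0 0 -0.36 0.34 0 0;0 0 0 0 0 0.6 0;0 0 0 0 0 0 0;0 0 0 0 0 0 0' | grep -E "contact|pos"
$H '0 0 0 0 0 0.4 0;0 0 0 0 0 0 0;0 0 0 0 0 0 0' | grep -E "contact|pos"
$H '0 0 0 0 0 0.4 0;0 0 0 0 0 0 0;0 0 0 0 0 0 0' | grep -E "contact|pos"
```

```text
eef_pos: [544.5, 44.6, 103.1]
contact_force: [0.8, -5.0, -0.9]
eef_pos: [544.6, 44.7, 102.8]
contact_force: [0.4, -5.6, -0.4]
eef_pos: [544.6, 44.6, 102.6]
contact_force: [-0.2, -5.4, 3.4]
```

```bash
H="python3 -m handwheel"
$H '0 0 0 -0.2 0.2 0 0;0 0 0 0 0 0 0.05;0 0 0 0 0 0 0.15;0 0 0 0 0 0 0.25;0 0 0 0 0 0 0.35' 20 | grep -E "contact|open"
$H '0 0 0 0 0 0 0.4;0 0 0 0 0 0 0.4;0 0 0 0 0 -5 0.4;0 0 0 0 0 -15 0.4;0 0 0 0 0 -30 0.4'
$H '0 0 0 0 0 -30 0.4;0 0 0 0 0 -30 0.4;0 0 0 0 0 0 0.4;0 0 0 0 0 0 0.4' | grep -E "contact|pos"
python3 - <<'E'
from h import *
import pickle
s=r.sense();p=cams.camera_params("wrist");im=save("wrist","w6");pickle.dump((p,s['eef_pos'],s['tcp_rot']),open("w6.pkl","wb"))
Rz=R.from_euler('z',W0)
for q in ([51.8,-18,60],[43.3,33.9,44],[40.2,-37.5,114]): print(proj(p,Rz.apply(q)+[*C,0])[0])
q=proj(p,Rz.apply([49,0,45])+[*C,0])[0];x,y=max(int(q[0])-110,0),max(int(q[1])-80,0)
cv2.imwrite("pics/crop6.png",cv2.resize(cv2.convertScaleAbs(im[y:y+160,x:x+220,::-1],alpha=.85),None,fx=3.6,fy=3.6,interpolation=cv2.INTER_CUBIC)); print(x,y)
E
```

```text
contact_force: [0.1, -0.4, 1.1]
opening: 0.345
clock: 18.43
eef_pos: [542.2, 44.5, 150.3]
tcp_rot: [-3.137, 0.003, 0.974]
contact_force: [-0.3, -0.1, 0.9]
opening: 0.4
grasp_force: 0.0
eef_pos: [545.5, 44.7, 214.3]
contact_force: [0.6, -0.4, -0.9]
[317.16547682 202.84082926]
[264.97070244 159.10000333]
[323.2726514  253.05607412]
189 105
```

View pics/crop6.png

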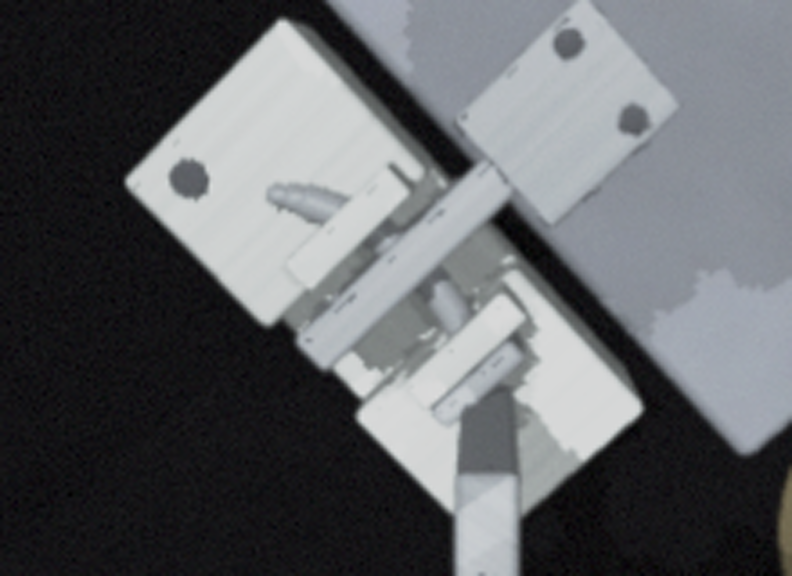

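The pin runs through both lugs and the tongue. Its tip is out at crop (276,193), against a predicted (274,194). The collar lies flat on the first lug at crop (475,382), and the gripper is clear.

```bash
python3 -c "
from rig import r
print(r.sign_off())"
```

```text
the job is handed in; nothing more can be done
None
```

I shut the lid, passed the pin through both lugs and the tongue until its collar met the first lug, released it and handed the job in at about 19 s; the measured force with the pin in hand stayed under about 8 N, and the sign-off gave no verdict.

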